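# Refit the clamp lever of a tube-rack station

### The arm

A 6-joint arm with a two-finger parallel gripper is mounted at the origin on the work surface. World frame = base frame: x ahead of the robot, y to its left, z up, the work surface at z = 0. Lengths are in m, angles in rad, forces in N, time in s.
With the tool pointing down it reaches from about 0.375 to 0.925 m from the base axis. Payload 5.7 kg.
Tool frame: the origin (TCP) lies at the centre of the arm's flange, where the gripper is bolted on; the fingertips stand 182 mm ahead of it and the grasp point (between the pads) lies 163 mm ahead of it; x points along the fingers, z is the direction in which the jaws open and shut, and the axes are right-handed (so a half turn about x gives the same grasp; the last joint's range is limited). The gripper opens to 88 mm and grips with 3 to 60 N. Pads are 20 mm wide; open, the fingers measure 115 mm over their backs; the gripper's body (75 mm by 178 mm) begins 61 mm behind the grasp point.
Start: joints at [-1.382, 0.359, 1.51, -0, 1.272, -0.115], TCP at [0.179, -0.573, 0.405] pointing down, gripper open.
Joint ranges: [-2.97, 2.97], [-1.01, 2.36], [0.21, 2.38], [-0.96, 4.11], [0.2, 2.71], [-2.98, 2.98]. Speed limits (rad/s): [2.39, 2.39, 3.14, 3.14, 3.14, 3.14].

### API

Orientations are given as a unit quaternion [w, x, y, z].
In Python, from cell import arm gives the robot as it stands.
- The arm moves only by the shell command python3 -m creep 'ROWS'. ROWS is JSON, a list of rows, each a list of 7 numbers: the shift along the world's x, y, z in cm, then the turn, a rotation vector about the world's x, y, z in degrees, then the opening, from -1 (shut) to 1 (fully open). A call has 1 to 12 rows; each row shifts and turns the pose as measured when the row begins; what a row does not reach is not made up. A row lasts 1/8 s, in which the tool goes at most 62.5 mm and 10.7 degrees, less where a joint would pass 70% of its speed; a pose out of reach is approached as far as the arm can. A call is refused whole if a number of a shift passes 6.25 or a number of a turn 10.7, either way. A call with a gripper value outside its range is refused whole. The fingers move at their own pace and stop on an object; the grip force is fixed at half the most. Time passes only in rows, so rows that do not move let the fingers close. It gives the time, the measured TCP pose, the force and the opening at its end, in the units of the state.
- arm.state(): the state, without advancing time (a new reading comes with each control period).
- arm.grab_frame(name): name is "scene" or "top" or "wrist"; returns the picture (420x560x3 uint8, red, green, blue); there is no depth.
- arm.camera_model(name): a dict with "fx", "fy", "cx", "cy" (pixels), "D" ([k1, k2, p1, p2, k3] as OpenCV has them; the pictures are not rectified), "position" and "orientation" of the camera in the world. Camera axes: x right, y down, z forward; pixel columns grow to the right and rows downward; lengths in m; the calibration is good to about 2 mm. A picture is of the moment at which its call begins: read the wrist's pose just before it. camera_model takes no time and is no camera call; for the wrist camera it gives the pose at the moment of the call.
- arm.close_job(): hands the job in, once; it reports no verdict.
The state is a dict: "time_s": time; "joints": joint angles; "qvel": joint speeds; "joint_efforts": joint torques, N m; "position": TCP position; "tcp_rot": TCP orientation; "contact_force": force on the tool from outside, world axes, zero at the start; "wrist_torque": the same for the moment, N m; "gripper_width": opening from 0.0 (shut) to 1.0 (fully open).
Only numpy, scipy, OpenCV 4.12 (cv2) and the standard library are available. Lean on these libraries where they do the work, as an engineer would, in place of code of your own. Each camera call takes 0.05 s, during which the arm holds its last target.

### The job

The clamp lever has been off for cleaning: put it back on the rack station's four-tooth spindle, fully home on its shoulder, choosing the teeth so that its arm points into the green (open) sector, then swing the fitted lever clockwise (seen from above) until its arm points along the red mark, so the cam closes on the green rack. Feel for the teeth gently, never pressing or forcing the lever against the station with more than 40 N, leave the other things where they stand, and let go at the end.

Things in the scene. Friction and masses are not known exactly. Their poses are not given: they have to be found in the camera images.
- lever_boss (a point): Centre of the red square boss (22 x 22 mm, 44 mm tall) on the lever's hub, 58 mm above the hub's underside, on the bore axis. Lever frame: z up the axis, +x along the arm; boss faces are square to x and y. Grip it from above on either pair of faces, at its centre or up to 8 mm higher, with 60 to 100 N. Lever about 0.28 kg; it starts boss up on a 2 mm paper mat.
- lever_bore (a point): Centre of the hub's underside (lever axes). Round aluminium hub, diameter 60, 36 mm tall. Blind bore open below, 31 mm deep: lands from 2 to 20 mm above the underside clear a radius of 15.2 mm; between them four slots 8.4 mm wide every 90 degrees reach radius 22 mm; one slot lies under the arm (+x).
- lever_end (a point): Point in the red end block of the lever arm, on its middle line, 110 mm from the bore axis along lever +x, 26 mm above the hub's underside. Arm 16 mm wide and 10 mm thick, end block 22 mm wide and 16 mm thick (18 to 34 mm above the underside), tip 127 mm from the axis.
- station: Fixed white rack clamp station, 260 x 260 mm, deck top at 30 mm; origin under its centre on the table. Its green tube rack (top at 70 mm) fills the +y half from 39 mm beside the spindle axis; its aluminium fence is 64 mm high. The spindle stands at x +30, y -26 mm; an eccentric cam at its foot closes on the rack when turned clockwise from above.
- spindle_seat (a point): On the spindle axis at the shoulder (50 mm high) where the hub's underside rests when fully home; station axes. Above: four steel teeth 7 mm wide, 18 mm tall, to radius 20 mm; then a nose 10 mm tall, radius 14.5 tapering to 10 mm, that centres the bore. Teeth not matched: the hub stops 16 mm above the shoulder. Play when matched: 2 degrees each way.
- spindle_nose (a point): Top of the spindle's nose, on its axis, 28 mm above the shoulder. The spindle turns under steady friction of about 0.25 N m, no spring, stops 14 degrees past closed and 16 past the green sector. Its tooth angle is not reported: press the lever down lightly (about 5 N) and turn it through the sector until it drops onto the teeth.
- open_middle (a point): On the deck, middle of the green sector, 88 mm from the spindle axis. The sector spans 20 to 90 degrees counter-clockwise (from above) from the red mark's direction, that is from station -x round towards -y. The spindle was left open so that exactly one of the four fits has the arm within the sector; turned shut, that fit lies on the red mark.
- closed_mark (a point): On the deck under lever_end's place when closed: 110 mm from the spindle axis straight along station -x. The painted red line runs from 63 to 93 mm from the axis.
- red_rack: Bystander, to be left alone: red tube rack, 120 x 80 x 38 mm; origin under its centre.
- tip_box: Bystander, to be left alone: yellow tip box with clear lid, 122 x 82 x 69 mm; origin under its centre.
- reagent_bottle: Bystander, to be left alone: amber bottle with blue cap, diameter 56, 110 mm tall; origin under its centre.
- beaker: Bystander, to be left alone: glass beaker, diameter 70, 80 mm tall; origin under its centre.
- jar: Bystander, to be left alone: white jar, diameter 50, 60 mm tall; origin under its centre.
- star_knob: Bystander, to be left alone: black five-lobed knob, diameter 48, 22 mm tall; origin under its centre.
- driver: Bystander, to be left alone: screwdriver with blue handle, 160 mm long, lying; origin under its centre.

How it is judged:
By the outcome, as a careful person would: the job done as asked, in the order asked, and still so for the second after the job is handed in, with the robot touching nothing.
It also fails if it takes over 67 s, if anything falls off the work surface, if the arm or the gripper's body presses on something with over 40 N, if the wrist force passes 120 N, or if a joint passes its speed limit or range.

## Working session

There is one attempt and no reset: what is moved stays moved. The work goes in short steps, Python scripts to look and compute and a shell command to move; the robot and the scene stay as the last step left them, time stands still between calls to the robot, and variables do not carry over. Pictures are saved under pics/ and viewed, and the job is handed in when it is done.

```bash
mkdir -p pics; ls; python3 - <<'E'
from cell import arm
import cv2
print(arm.state())
for n in ["scene","top","wrist"]:
    m=arm.camera_model(n); print(n,m)
    cv2.imwrite(f"pics/{n}0.png",arm.grab_frame(n)[:,:,::-1])
E
```

```text
pics
{'time_s': 0.0, 'joints': array([-1.38210036e+00,  3.59484791e-01,  1.51141792e+00,  7.15328428e-07,
        1.27250430e+00, -1.15066097e-01]), 'qvel': array([ 0.00077367, -0.0001365 , -0.00035677, -0.00172717, -0.00049669,
       -0.0002951 ]), 'joint_efforts': array([ 3.81777299e-04, -5.15369403e+01, -2.70734310e+01,  6.75973459e-02,
        3.51495179e-02, -1.35413534e-04]), 'position': array([ 0.17941181, -0.57217242,  0.40382686]), 'tcp_rot': array([ 0.56942291,  0.41903188,  0.57036254, -0.41815835]), 'contact_force': array([ 0.43384517, -0.5836778 , -0.49286305]), 'wrist_torque': array([ 0.01402145, -0.06406403, -0.01352171]), 'gripper_width': 0.9997556078806005}
scene {'fx': 394.1254175140388, 'fy': 394.1254175140388, 'cx': 284.3213571129908, 'cy': 203.50185304502267, 'D': array([0.01256036, 0.        , 0.        , 0.        , 0.        ]), 'position': array([1.07344414, 0.73966907, 0.68221501]), 'orientation': array([-0.13975401,  0.27278624,  0.837412  , -0.45254571])}
top {'fx': 444.75768426937327, 'fy': 444.75768426937327, 'cx': 288.13446161011274, 'cy': 208.41716942431128, 'D': array([-0.1334405,  0.       ,  0.       ,  0.       ,  0.       ]), 'position': array([ 0.41030526, -0.00413609,  1.35220188]), 'orientation': array([ 0.04429372, -0.69893045,  0.71320639, -0.02951169])}
wrist {'fx': 296.5768140075459, 'fy': 296.5768140075459, 'cx': 277.7821583484251, 'cy': 212.33422352466135, 'D': array([-0.03019994,  0.        ,  0.        ,  0.        ,  0.        ]), 'position': array([ 0.24569945, -0.55049832,  0.38447955]), 'orientation': array([ 0.10321364,  0.7994841 , -0.58680289, -0.07638379])}
```

View pics/top0.png

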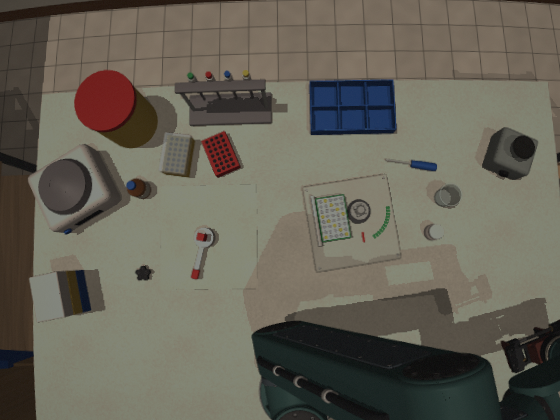

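View pics/scene0.png

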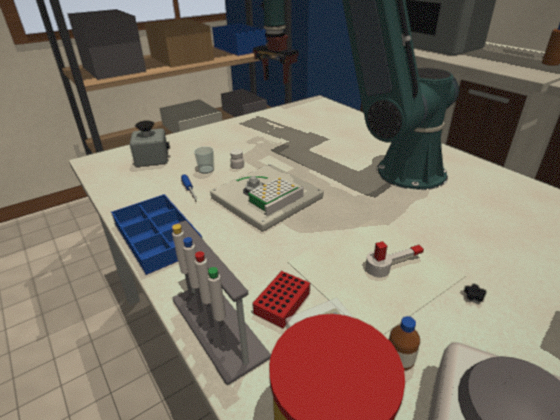

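View pics/wrist0.png

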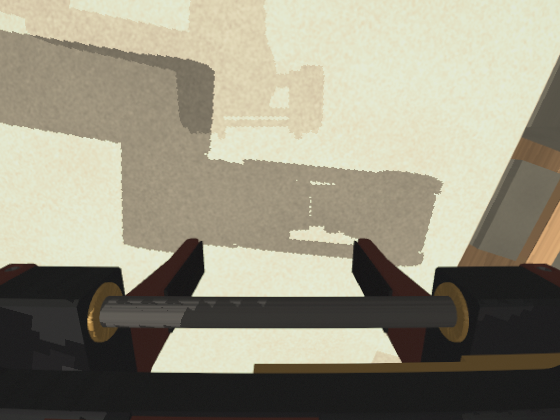

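The top view shows the lever at about (203,237), with its arm down to (196,273). The station is at about (352,222), its spindle near (358,210) and its green arc near (383,222).

```bash
cat > h.py <<'E'
import numpy as np, cv2
from scipy.spatial.transform import Rotation as R
def rot(q): return R.from_quat([q[1],q[2],q[3],q[0]])
def ray(m,px):
    K=np.array([[m['fx'],0,m['cx']],[0,m['fy'],m['cy']],[0,0,1.]])
    p=cv2.undistortPoints(np.array(px,float).reshape(-1,1,2),K,np.array(m['D']))[:,0]
    return m['position'],rot(m['orientation']).apply(np.c_[p,np.ones(len(p))])
def plane(m,px,z):
    o,d=ray(m,px); return o+d*((z-o[2])/d[:,2])[:,None]
def proj(m,P):
    K=np.array([[m['fx'],0,m['cx']],[0,m['fy'],m['cy']],[0,0,1.]])
    Ri=rot(m['orientation']).inv(); pc=Ri.apply(np.atleast_2d(P)-m['position'])
    return cv2.projectPoints(pc,np.zeros(3),np.zeros(3),K,np.array(m['D']))[0][:,0]
def tri(ms,pxs):
    A=np.zeros((3,3));b=np.zeros(3)
    for m,p in zip(ms,pxs):
        o,d=ray(m,[p]);d=d[0]/np.linalg.norm(d);M=np.eye(3)-np.outer(d,d);A+=M;b+=M@o
    return np.linalg.solve(A,b)
def blobs(im,mask,amin=8):
    n,l,s,c=cv2.connectedComponentsWithStats(mask.astype('uint8'))
    return [(s[i,4],c[i].round(1).tolist(),s[i,:4].tolist()) for i in range(1,n) if s[i,4]>=amin]
def hsv(im): return cv2.cvtColor(im,cv2.COLOR_BGR2HSV)
def red(im):
    h=hsv(im); return ((h[...,0]<8)|(h[...,0]>172))&(h[...,1]>130)&(h[...,2]>80)
def green(im):
    h=hsv(im); return (h[...,0]>40)&(h[...,0]<90)&(h[...,1]>80)&(h[...,2]>40)
E
python3 - <<'E'
from h import *
from cell import arm
t=cv2.imread('pics/top0.png');m=arm.camera_model('top')
for f in (red,green):
  print(f.__name__)
  for b in blobs(t,f(t)): print(b)
c=t[160:300,170:420]; cv2.imwrite('pics/topc.png',cv2.resize(c,None,fx=3.2,fy=3.2,interpolation=cv2.INTER_CUBIC))
s=cv2.imread('pics/scene0.png')
for b in blobs(s,red(s)): print(b)
c=s[140:290,200:440]; cv2.imwrite('pics/scenec.png',cv2.resize(c,None,fx=3.3,fy=3.3,interpolation=cv2.INTER_CUBIC))
E
```

```text
red
(np.int32(2821), [103.8, 99.9], [74, 70, 60, 61])
(np.int32(24), [207.9, 73.9], [206, 72, 5, 5])
(np.int32(685), [219.8, 152.9], [202, 131, 37, 44])
(np.int32(44), [200.0, 236.3], [197, 233, 7, 8])
(np.int32(16), [362.9, 236.4], [362, 232, 3, 10])
(np.int32(58), [194.7, 273.9], [191, 269, 8, 10])
green
(np.int32(27), [189.8, 75.3], [187, 73, 6, 6])
(np.int32(71), [319.7, 221.5], [315, 198, 18, 44])
(np.int32(16), [387.3, 209.1], [386, 207, 4, 5])
(np.int32(59), [384.9, 221.9], [380, 213, 10, 19])
(np.int32(23), [376.4, 234.0], [373, 231, 8, 7])
(np.int32(12), [345.4, 237.4], [340, 236, 11, 3])
(np.int32(129), [381.4, 250.0], [376, 242, 11, 19])
(np.int32(72), [417.1, 249.1], [411, 245, 12, 10])
(np.int32(75), [199.5, 255.8], [195, 251, 9, 11])
(np.int32(1584), [281.7, 298.1], [253, 271, 57, 57])
(np.int32(11972), [336.2, 370.6], [270, 314, 135, 106])
```

View pics/topc.png

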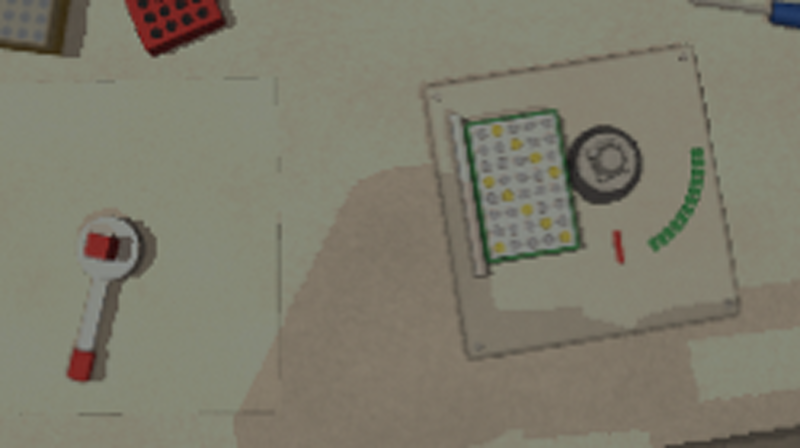

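View pics/scenec.png

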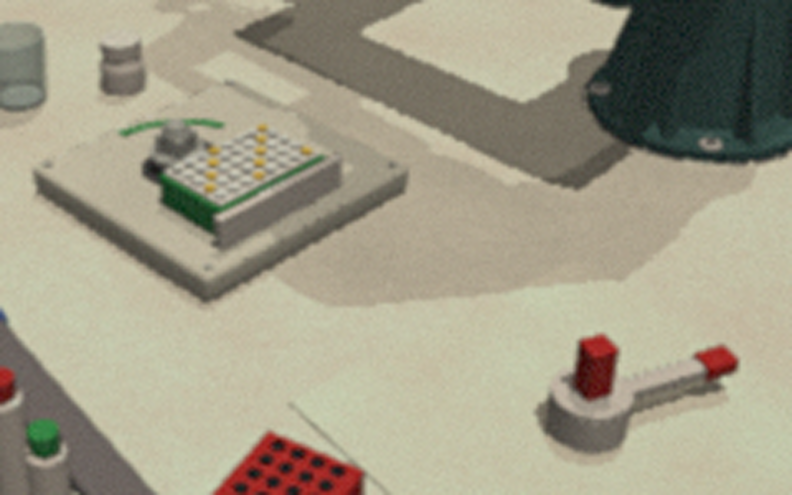

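The crops show the boss top at about (200,237), the end block at (195,274) and all four deck corners in the top view. I'll compute the poses from these.

```bash
python3 - <<'E'
from h import *
from cell import arm
m=arm.camera_model('top');s=arm.camera_model('scene')
cv=lambda p:np.array(p)/3.2+[170,160]-0.34
cs=lambda p:np.array(p)/3.3+[200,140]-0.34
C=plane(m,cv([(426,86),(690,46),(738,311),(470,357)]),.03);print('corners',C.round(4))
c0=C.mean(0)
print('center',c0.round(4),'sides',[np.linalg.norm(C[i]-C[i-1]).round(4) for i in range(4)])
# red mark at -x of station; image down
for i in range(4):
    d=C[(i+1)%4]-C[i];print(i,np.degrees(np.arctan2(d[1],d[0])).round(1))
mk=plane(m,[(362.9,236.4)],.03)[0];print('mark',mk)
print('nose top',plane(m,cv([(610,160)]),.078))
b=plane(m,[(200,236.3)],.082)[0];e=plane(m,[(194.7,273.9)],.036)[0]
print('boss',b,'end',e, np.degrees(np.arctan2(*(e-b)[1::-1])),np.linalg.norm((e-b)[:2]))
hub=plane(m,cv([(109,247)]),.038)[0];print('hubtop',hub)
print('tri boss top',tri([m,s],[(200,236.3),cs((598,346))]))
print('tri end',tri([m,s],[(194.7,273.5),cs((714,358))]))
print('tri nose',tri([m,s],[cv((610,160)),cs((177,125))]))
E
```

```text
corners [[ 0.6143 -0.0231  0.03  ]
 [ 0.6473 -0.2733  0.03  ]
 [ 0.3975 -0.3081  0.03  ]
 [ 0.361  -0.0581  0.03  ]]
center [ 0.505  -0.1656  0.03  ] sides [np.float64(0.2557), np.float64(0.2524), np.float64(0.2523), np.float64(0.2527)]
0 -82.5
1 -172.1
2 98.3
3 7.9
mark [ 0.46081977 -0.19839957  0.03      ]
nose top [[ 0.536094   -0.18648657  0.078     ]]
boss [0.46834141 0.27679575 0.082     ] end [0.35891506 0.30341056 0.036     ] 166.32988716010388 0.1126164939942172
hubtop [0.46853183 0.27526892 0.038     ]
tri boss top [0.46827978 0.27717967 0.08084138]
tri end [0.36020657 0.30370443 0.03368175]
tri nose [ 0.53626979 -0.18677689  0.07572289]
```

```bash
python3 - <<'E'
from h import *
from cell import arm
s=arm.state();r=rot(s['tcp_rot']);print(r.as_matrix().round(3))
z=r.as_matrix()[:,2];print('jaw yaw',np.degrees(np.arctan2(z[1],z[0])), np.degrees(s['joints']))
w=arm.camera_model('wrist');print(r.inv().apply(w['position']-s['position']), (r.inv()*rot(w['orientation'])).as_matrix().round(2))
E
```

```text
[[-0.     0.954  0.299]
 [ 0.001  0.299 -0.954]
 [-1.     0.    -0.001]]
jaw yaw -72.59301301045149 [-7.91888759e+01  2.05882899e+01  8.65834800e+01 -5.12093115e-04
  7.29062143e+01 -6.59570630e+00]
[ 0.0194448   0.0697439  -0.00086842] [[-0.   -0.25  0.97]
 [ 0.   -0.97 -0.25]
 [ 1.    0.    0.  ]]
```

```bash
python3 -m creep '[[3.6,3.8,0,0,0,-3,1],[3.6,3.8,0,0,0,-3,1],[3.6,3.8,0,0,0,-3,1],[3.6,3.8,0,0,0,-3,1],[3.6,3.8,0,0,0,-3,1],[3.6,3.8,0,0,0,-3,1],[3.6,3.8,0,0,0,-3,1],[3.6,3.8,0,0,0,-3,1],[3.6,3.8,0,0,0,-3,1],[3.4,4.3,-2,0,0,-3,1]]'
cat > look.py <<'E'
import sys
from h import *
from cell import arm
n,name=sys.argv[1:3]
s=arm.state();m=arm.camera_model(n);im=arm.grab_frame(n)[:,:,::-1]
cv2.imwrite(f'pics/{name}.png',im)
np.save(f'pics/{name}.npy',m,allow_pickle=True)
z=rot(s['tcp_rot']).as_matrix()[:,2]
print(s['time_s'],s['position'].round(4),'jaw',np.degrees(np.arctan2(z[1],z[0])).round(2),s['contact_force'].round(1),s['gripper_width'].round(3))
E
python3 look.py wrist w1
```

```text
time_s: 1.4
position: [0.5448, -0.1775, 0.3832]
tcp_rot: [0.436, 0.558, 0.435, -0.556]
contact_force: [0.2, -0.1, -0.5]
gripper_width: 0.998Traceback (most recent call last):
  File "look.py", line 9, in <module>
    print(s['time_s'],s['position'].round(4),'jaw',np.degrees(np.arctan2(z[1],z[0])).round(2),s['contact_force'].round(1),s['gripper_width'].round(3))
                                                                                                                          ^^^^^^^^^^^^^^^^^^^^^^^^
AttributeError: 'float' object has no attribute 'round'
```

```bash
sed -i "s/s\['gripper_width'\].round(3)/round(float(s['gripper_width']),3)/" look.py; python3 look.py wrist w2
```

```text
1.45 [ 0.5466 -0.1722  0.3798] jaw -104.03 [ 2.8  3.3 -1.1] 1.004
```

View pics/w2.png

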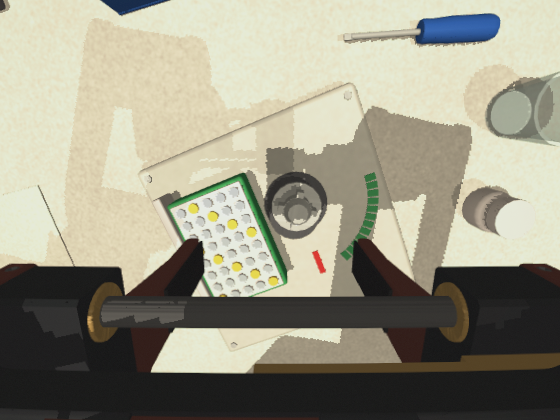

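```bash
python3 look.py wrist w3; python3 - <<'E'
from h import *
t=cv2.imread('pics/w3.png')
c=t[160:290,250:400];cv2.imwrite('pics/w3c.png',cv2.resize(c,None,fx=4.5,fy=4.5,interpolation=cv2.INTER_CUBIC))
for b in blobs(t,red(t)):print(b)
for b in blobs(t,green(t),15):print(b)
E
```

```text
1.5 [ 0.5447 -0.1743  0.3801] jaw -103.7 [-1.1 -0.2 -0.7] 1.005
(np.int32(122), [315.4, 259.4], [310, 249, 12, 22])
(np.int32(1346), [239.0, 213.5], [164, 171, 120, 112])
(np.int32(68), [367.0, 175.1], [362, 171, 11, 9])
(np.int32(68), [368.9, 183.1], [364, 179, 11, 9])
(np.int32(65), [369.7, 191.1], [365, 188, 11, 7])
(np.int32(66), [369.6, 198.7], [365, 196, 11, 7])
(np.int32(64), [368.9, 206.7], [364, 204, 11, 7])
(np.int32(121), [366.0, 218.0], [360, 211, 13, 15])
(np.int32(61), [361.7, 229.0], [357, 225, 11, 9])
(np.int32(51), [357.6, 235.5], [353, 232, 11, 7])
(np.int32(90), [349.3, 245.3], [343, 238, 14, 15])
(np.int32(52), [342.4, 253.0], [338, 249, 10, 10])
(np.int32(25), [206.0, 287.2], [201, 277, 11, 20])
```

View pics/w3c.png

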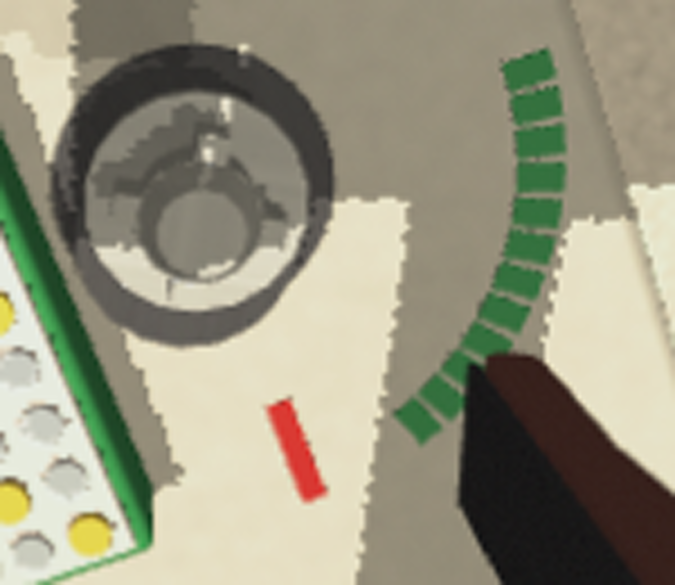

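```bash
python3 - <<'E'
from h import *
from scipy.optimize import least_squares
t=cv2.imread('pics/w3.png');m=np.load('pics/w3.npy',allow_pickle=True).item()
k=lambda p:np.array(p)/4.5+[250,160]-.39
print('nose',plane(m,k([(203,233)]),.078),'shoulder',plane(m,k([(197,201)]),.05))
g=[b[1] for b in blobs(t,green(t),40) if b[1][0]>335]
P=plane(m,g,.03)[:,:2]
f=least_squares(lambda v:np.linalg.norm(P-v[:2],axis=1)-v[2],[.53,-.18,.088]);print('arc',f.x,np.abs(f.fun).max())
f=least_squares(lambda v:np.linalg.norm(P-v[:2],axis=1)-.088,[.53,-.18]);c=f.x;print('arc88',c,np.abs(f.fun).max())
print('arc angles',np.degrees(np.arctan2(*(P-c).T[::-1]))%360)
ys,xs=np.where(red(t)&(np.arange(560)<340));Q=plane(m,np.c_[xs,ys],.03)[:,:2]
mu=Q.mean(0);u=np.linalg.svd(Q-mu)[2][0];print('mark',mu,'dir',np.degrees(np.arctan2(u[1],u[0])),'ctr->mark',np.degrees(np.arctan2(*(mu-c)[::-1])),np.linalg.norm(mu-c))
c=t[165:245,255:335];c=cv2.cvtColor(c,cv2.COLOR_BGR2GRAY);c=cv2.createCLAHE(4,(4,4)).apply(cv2.resize(c,None,fx=7,fy=7,interpolation=cv2.INTER_CUBIC));cv2.imwrite('pics/w3d.png',c)
E
```

```text
nose [[ 0.5361842 -0.1873691  0.078    ]] shoulder [[ 0.53670627 -0.18750474  0.05      ]]
arc [ 0.53608955 -0.18799751  0.08744199] 0.0006776298542512244
arc88 [ 0.53636021 -0.18746553] 0.0006965003632355693
arc angles [275.74620707 269.58534556 263.53541491 257.78253557 251.66100335
 242.73324534 233.62240046 227.70291332 217.70853116 209.59060344]
mark [ 0.45896391 -0.19796133] dir -172.45989768521008 ctr->mark -172.27716474426762 0.07810473491726573
```

View pics/w3d.png

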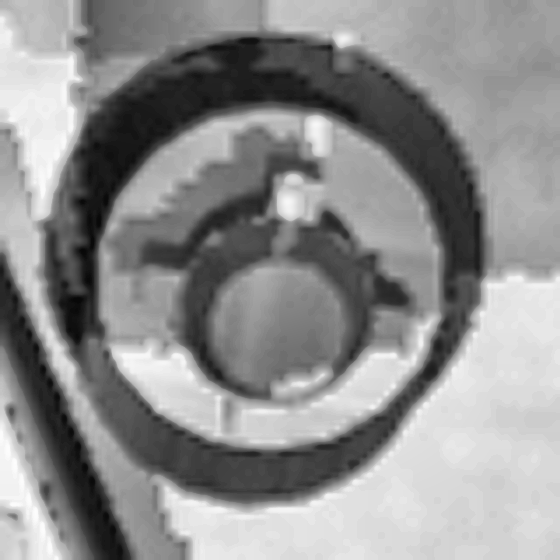

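```bash
python3 -m creep '[[-3.8,0.2,-4,0,0,0,1],[-3.8,0.1,-4,0,0,0,1],[0,0,0,0,0,0,1]]'; python3 look.py wrist w4;  python3 - <<'E'
from h import *
t=cv2.imread('pics/w4.png');m=np.load('pics/w4.npy',allow_pickle=True).item()
p=proj(m,[.5363,-.1875,.068])[0];print(p,m['position'])
x,y=p.astype(int)
c=t[max(0,y-55):y+55,x-55:x+55];cv2.imwrite('pics/w4c.png',cv2.resize(c,None,fx=5,fy=5,interpolation=cv2.INTER_CUBIC))
E
```

```text
time_s: 1.92
position: [0.4645, -0.175, 0.3]
tcp_rot: [-0.437, -0.555, -0.438, 0.556]
contact_force: [-0.8, 0.5, -0.3]
gripper_width: 1.002
1.925 [ 0.4645 -0.175   0.3   ] jaw -103.55 [-0.8  0.5 -0.3] 1.002
[272.30906459 128.30007143] [ 0.5319257  -0.19024565  0.28041511]
```

View pics/w4c.png

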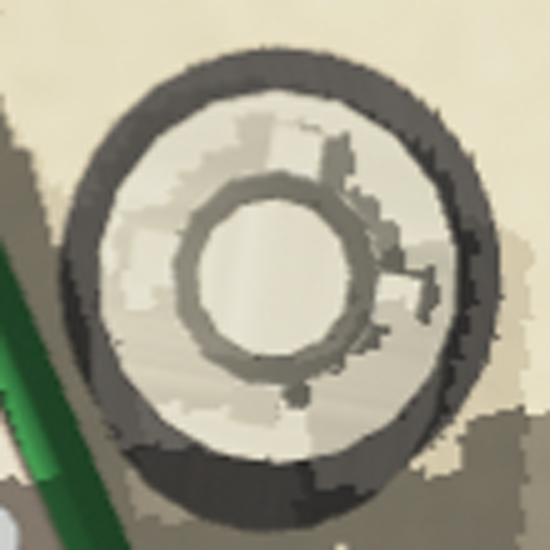

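```bash
python3 - <<'E'
from h import *
m=np.load('pics/w4.npy',allow_pickle=True).item()
k=lambda p:np.array(p)/5+[272-55,128-55]-.4
c=plane(m,k([(276,277)]),.078)[0];print('nose',c)
for p in [(298,130),(415,295),(135,267)]:
    q=plane(m,k([p]),.068)[0]; 
    for cc in (c,np.array([.5363,-.1875,0])):
        d=(q-cc)[:2];print(p,np.linalg.norm(d).round(4),np.degrees(np.arctan2(d[1],d[0]))%90)
E
```

```text
nose [ 0.53635792 -0.18734901  0.078     ]
(298, 130) 0.0196 68.05253298478856
(298, 130) 0.0196 68.5253234319367
(415, 295) 0.0192 69.82951793336238
(415, 295) 0.019 69.8364494177125
(135, 267) 0.0197 72.01146557670761
(135, 267) 0.0199 71.98706713031736
```

```bash
python3 -m creep '[[-0.6,4.6,1.5,0,0,0,1],[-0.6,4.6,1.5,0,0,0,1],[-0.6,4.6,0.5,0,0,0,1],[-0.6,4.6,0.5,0,0,0,1],[-0.6,4.6,0,0,0,0,1],[-0.6,4.6,0,0,0,0,1],[-0.6,4.6,0,0,0,0,1],[-0.6,4.6,0,0,0,0,1],[-0.6,4.6,0,0,0,0,1],[-0.6,4.6,0,0,0,0,1],[0,0,0,0,0,0,1]]'; python3 look.py wrist w5;  python3 - <<'E'
from h import *
t=cv2.imread('pics/w5.png');m=np.load('pics/w5.npy',allow_pickle=True).item()
for b in blobs(t,red(t)):print(b)
E
```

```text
time_s: 3.35
position: [0.4266, 0.2933, 0.3664]
tcp_rot: [0.447, 0.573, 0.423, -0.541]
contact_force: [-0.1, -1.3, 0.1]
gripper_width: 1.002
3.35 [0.4266 0.2933 0.3664] jaw -104.03 [-0.1 -1.3  0.1] 1.002
(np.int32(570), [289.4, 182.2], [278, 169, 24, 26])
(np.int32(421), [287.7, 275.7], [279, 263, 19, 25])
```

View pics/w5.png

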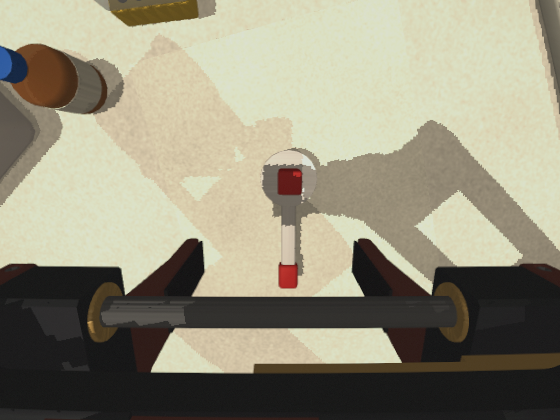

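```bash
cat > lev.py <<'E'
from h import *
from cell import arm
import sys
t=cv2.imread(f'pics/{sys.argv[1]}.png');m=np.load(f'pics/{sys.argv[1]}.npy',allow_pickle=True).item()
zb,ze=float(sys.argv[2]),float(sys.argv[3])
n,l,s,c=cv2.connectedComponentsWithStats(red(t).astype('uint8'))
o=sorted([i for i in range(1,n) if 200<s[i,4]<5000],key=lambda i:s[i,1])
for i,z in zip(o,(zb,ze)):
    ys,xs=np.where(l==i)
    r=cv2.minAreaRect(plane(m,np.c_[xs,ys],z)[:,:2].astype('f4')*1000); print(s[i,4],r)
st=arm.state();M=rot(st['tcp_rot']).as_matrix();jaw=np.arctan2(M[1,2],M[0,2])
T=np.c_[[0,0,-1],[-np.sin(jaw),np.cos(jaw),0],[np.cos(jaw),np.sin(jaw),0]]
print('tcp',st['position'],'toolx',M[:,0].round(3),'jaw',np.degrees(jaw),'levelling rotvec deg',R.from_matrix(T@M.T).as_rotvec(degrees=True).round(2))
g=st['position']+.163*M[:,0];print('grasp pt',g.round(4),'joints',np.degrees(st['joints']).round(0))
E
sed -i 's/np.c_\[\[0,0,-1\],/np.array([[0,0,-1],/; s/np.sin(jaw),0\]\]$/np.sin(jaw),0]]).T/' lev.py; python3 lev.py w5 .082 .036
```

```text
570 ((467.6402587890625, 277.2833557128906), (20.8846435546875, 22.652076721191406), 76.11695861816406)
421 ((360.3042907714844, 303.73773193359375), (20.38921546936035, 29.12274742126465), 76.04639434814453)
tcp [0.42682395 0.29199913 0.36640649] toolx [ 0.057  0.    -0.998] jaw -104.08845562082409 levelling rotvec deg [-0.    3.29  0.02]
grasp pt [0.4362 0.292  0.2037] joints [ 27.  15. 101.  -2.  61. 132.]
```

```bash
python3 -m creep '[[2,-0.8,-2,0,1.6,0.1,1],[2,-0.7,-2,0,1.6,0.1,1],[0,0,-2,0,0,0,1],[0,0,0,0,0,0,1]]'; python3 look.py wrist w6; python3 lev.py w6 .082 .036
```

```text
time_s: 3.9
position: [0.4726, 0.2723, 0.3094]
tcp_rot: [0.436, 0.56, 0.434, -0.555]
contact_force: [-1.0, -0.1, 0.7]
gripper_width: 0.999
3.9 [0.4726 0.2723 0.3094] jaw -104.09 [-1.  -0.1  0.7] 0.999
1051 ((472.0516052246094, 276.1966552734375), (20.764772415161133, 31.304441452026367), 76.48536682128906)
328 ((354.75933837890625, 305.4180908203125), (20.02920913696289, 17.45766258239746), 76.07144165039062)
tcp [0.4731266  0.27262162 0.310426  ] toolx [ 0.01   0.002 -1.   ] jaw -104.08492203267804 levelling rotvec deg [-0.14  0.59  0.  ]
grasp pt [0.4748 0.273  0.1474] joints [ 23.  22. 100.  -0.  58. 127.]
```

View pics/w6.png

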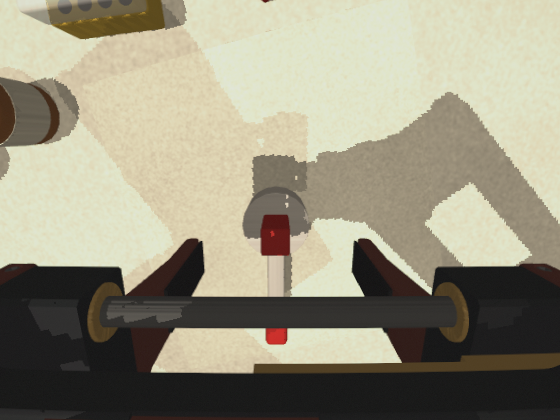

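```bash
python3 -m creep '[[-0.5,0.45,-2,-0.1,0.6,0.1,1],[0,0,-2,0,0,0,1],[0,0,0,0,0,0,1]]'; python3 lev.py w6 .082 .036|tail -2
```

```text
time_s: 4.32
position: [0.4683, 0.277, 0.2706]
tcp_rot: [0.435, 0.558, 0.435, -0.556]
contact_force: [-0.5, 1.2, 0.0]
gripper_width: 1.002
tcp [0.46825169 0.27699856 0.27063178] toolx [ 0.002  0.002 -1.   ] jaw -104.02529700633437 levelling rotvec deg [-0.11  0.13  0.  ]
grasp pt [0.4686 0.2773 0.1076] joints [ 23.  25. 102.   0.  53. 127.]
```

```bash
python3 -m creep '[[-0.08,0,-2,0,0,0,1],[0,0,-1.5,0,0,0,1],[0,0,-0.7,0,0,0,1],[0,0,0,0,0,0,1]]'; python3 lev.py w6 .082 .036|tail -2
```

```text
time_s: 4.82
position: [0.4677, 0.2779, 0.229]
tcp_rot: [0.436, 0.559, 0.435, -0.555]
contact_force: [0.1, 1.5, 0.0]
gripper_width: 1.003
tcp [0.46767395 0.2779426  0.22899388] toolx [ 0.005  0.003 -1.   ] jaw -103.95151800110634 levelling rotvec deg [-0.18  0.26  0.  ]
grasp pt [0.4684 0.2784 0.066 ] joints [ 23.  29. 104.   0.  47. 127.]
```

```bash
python3 -m creep '[[0,0,0,0,0,0,-1],[0,0,0,0,0,0,-1],[0,0,0,0,0,0,-1],[0,0,0,0,0,0,-1],[0,0,0,0,0,0,-1],[0,0,0,0,0,0,-1]]'; python3 lev.py w6 .082 .036|tail -2
```

```text
time_s: 5.58
position: [0.4684, 0.2782, 0.2307]
tcp_rot: [0.436, 0.56, 0.435, -0.554]
contact_force: [-0.2, -0.0, 0.2]
gripper_width: 0.352
tcp [0.46844418 0.27824209 0.23066135] toolx [ 0.007  0.004 -1.   ] jaw -103.95535597558899 levelling rotvec deg [-0.24  0.42  0.  ]
grasp pt [0.4696 0.2789 0.0677] joints [ 23.  29. 103.   0.  48. 127.]
```

```bash
python3 -m creep '[[-0.1,-0.1,-0.45,-0.2,0.4,0,-1],[0,0,0,0,0,0,-1],[0,0,0,0,0,0,-1],[0,0,0,0,0,0,-1]]'; python3 lev.py w6 .082 .036|tail -2
```

```text
time_s: 6.08
position: [0.4678, 0.2772, 0.2264]
tcp_rot: [0.436, 0.557, 0.436, -0.557]
contact_force: [-0.5, -0.3, 3.8]
gripper_width: 0.248
tcp [0.46776123 0.27720719 0.22641528] toolx [ 0.001  0.001 -1.   ] jaw -103.939412098296 levelling rotvec deg [-0.03  0.04  0.  ]
grasp pt [0.4679 0.2773 0.0634] joints [ 23.  29. 104.   0.  47. 127.]
```

```bash
python3 -m creep '[[0,0,1.5,0,0,0,-1],[0,0,3,0,0,0,-1],[0,0,4,0,0,0,-1],[0,0,4,0,0,0,-1],[0,0,1,0,0,0,-1]]'; python3 look.py wrist w7;python3 lev.py w7 .22 .17|tail -2
```

```text
time_s: 6.7
position: [0.4653, 0.2761, 0.3647]
tcp_rot: [-0.435, -0.555, -0.436, 0.559]
contact_force: [1.2, 0.1, -3.8]
gripper_width: 0.25
6.7 [0.4653 0.2761 0.3647] jaw -103.95 [ 1.2  0.1 -3.8] 0.25
tcp [0.46513034 0.27606295 0.36457358] toolx [-0.006 -0.002 -1.   ] jaw -103.94727027603327 levelling rotvec deg [ 0.14 -0.36  0.  ]
grasp pt [0.4641 0.2757 0.2016] joints [ 23.  18.  97.   0.  66. 127.]
```

View pics/w7.png

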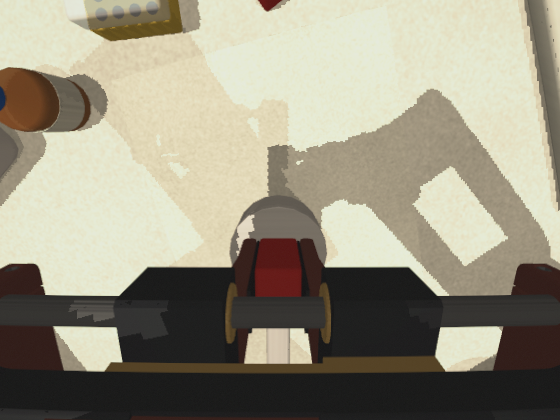

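```bash
python3 -m creep '[[0.6,-3.9,0,0,0,7,-1],[0.6,-3.9,0,0,0,7,-1],[0.6,-3.9,0,0,0,7,-1],[0.6,-3.9,0,0,0,7,-1],[0.6,-3.9,0,0,0,7,-1],[0.6,-3.9,0,0,0,7,-1],[0.6,-3.9,0,0,0,7,-1],[0.6,-3.9,0,0,0,7,-1],[0.6,-3.9,0,0,0,7,-1],[0.6,-3.9,0,0,0,7,-1],[0.6,-3.9,0,0,0,7,-1],[0,0,0,0,0,0,-1]]'; python3 lev.py w7 .22 .17|tail -2
```

```text
time_s: 8.25
position: [0.5235, -0.1657, 0.3444]
tcp_rot: [0.684, 0.141, 0.699, -0.156]
contact_force: [0.2, -0.3, -2.6]
gripper_width: 0.251
tcp [ 0.52353736 -0.1656893   0.34439643] toolx [-0.025 -0.016 -1.   ] jaw -24.288613752430773 levelling rotvec deg [ 0.91 -1.41 -0.01]
grasp pt [ 0.5195 -0.1683  0.1815] joints [-24.  20.  97.  -2.  64.   1.]
```

```bash
python3 -m creep '[[1.3,-2.2,0,0.9,-1.4,4.2,-1],[0,0,0,0,0,0,-1]]'; python3 lev.py w7 .22 .17|tail -2
```

```text
time_s: 8.5
position: [0.5352, -0.1867, 0.341]
tcp_rot: [0.694, 0.125, 0.698, -0.123]
contact_force: [-0.5, 0.4, -2.8]
gripper_width: 0.248
tcp [ 0.53523701 -0.18669102  0.34099982] toolx [-0.005  0.003 -1.   ] jaw -20.13784675841455 levelling rotvec deg [-0.2  -0.27  0.  ]
grasp pt [ 0.5345 -0.1861  0.178 ] joints [-26.  22.  95.   0.  64.  -6.]
```

```bash
python3 -m creep '[[0.11,-0.07,-1.4,-0.2,-0.3,0,-1],[0,0,-1.2,0,0,0,-1],[0,0,0,0,0,0,-1]]'; python3 look.py wrist w8;python3 look.py scene s8;python3 lev.py w8 .17 .12|tail -2
```

```text
time_s: 8.88
position: [0.5339, -0.1838, 0.3113]
tcp_rot: [0.693, 0.126, 0.699, -0.123]
contact_force: [0.0, 1.1, -2.9]
gripper_width: 0.249
8.875 [ 0.5339 -0.1838  0.3113] jaw -20.28 [ 0.   1.1 -2.9] 0.249
8.925 [ 0.5341 -0.1839  0.3118] jaw -20.27 [ 0.2  0.3 -2.9] 0.25
tcp [ 0.53451511 -0.18424779  0.31244397] toolx [-0.005  0.003 -1.   ] jaw -20.268177303467716 levelling rotvec deg [-0.19 -0.27  0.  ]
grasp pt [ 0.5337 -0.1837  0.1494] joints [-26.  24.  97.   0.  60.  -6.]
```

```bash
python3 - <<'E'
from h import *
t=cv2.imread('pics/w8.png');s=cv2.imread('pics/s8.png')[130:240,200:330]
s=cv2.resize(s,None,fx=3,fy=3,interpolation=cv2.INTER_CUBIC)
o=np.zeros((420,800,3),'uint8');o[:,:400]=t[:,80:480];o[:330,405:795]=s;cv2.imwrite('pics/c8.png',o)
E
```

```text
(no output)
```

View pics/c8.png

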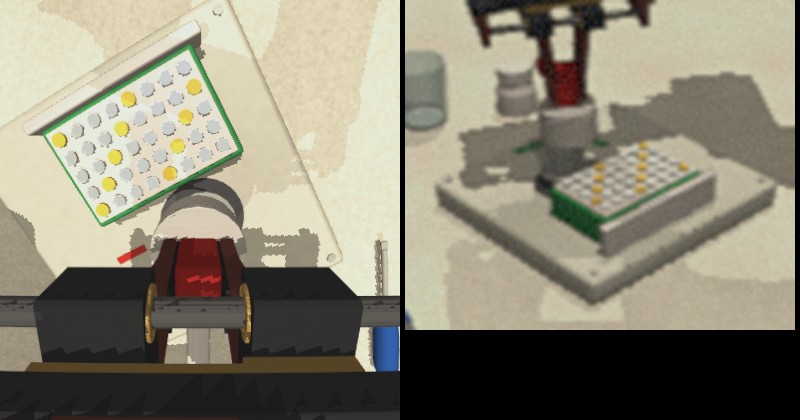

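```bash
python3 -m creep '[[0.25,-0.35,-0.5,-0.2,-0.3,0.2,-1],[0,0,-0.5,0,0,0,-1],[0.0,0,0,0,0,0,-1]]'; python3 lev.py w8 .17 .12|tail -2
```

```text
time_s: 9.35
position: [0.5377, -0.1879, 0.3028]
tcp_rot: [0.697, 0.123, 0.695, -0.123]
contact_force: [-0.3, -0.3, -2.2]
gripper_width: 0.251
tcp [ 0.53766138 -0.18793205  0.30280227] toolx [ 0.003 -0.001 -1.   ] jaw -20.053308317985866 levelling rotvec deg [0.07 0.15 0.  ]
grasp pt [ 0.5381 -0.1881  0.1398] joints [-26.  24.  97.   0.  59.  -6.]
```

```bash
python3 -m creep '[[-0.15,0.06,-0.4,0.1,0.15,0,-1],[0,0,-0.3,0,0,0,-1],[0.0,0,0,0,0,0,-1]]'; python3 lev.py w8 .17 .12|tail -2
```

```text
time_s: 9.72
position: [0.536, -0.1874, 0.2955]
tcp_rot: [0.696, 0.123, 0.696, -0.123]
contact_force: [-0.2, -0.1, -3.1]
gripper_width: 0.247
tcp [ 0.53602666 -0.18741859  0.29548253] toolx [ 0.     0.001 -1.   ] jaw -20.068178868950778 levelling rotvec deg [-0.03  0.    0.  ]
grasp pt [ 0.536  -0.1873  0.1325] joints [-26.  25.  97.   0.  58.  -6.]
```

Well aligned, with the underside at about 71 mm. I'll continue down in small steps.

```bash
python3 -m creep '[[0,0,-0.2,0,0,0,-1],[0,0,-0.2,0,0,0,-1],[0.0,0,0,0,0,0,-1]]'; python3 lev.py w8 .17 .12|tail -2
```

```text
time_s: 10.1
position: [0.5361, -0.1875, 0.2913]
tcp_rot: [0.696, 0.123, 0.696, -0.123]
contact_force: [0.9, -0.1, -1.8]
gripper_width: 0.25
tcp [ 0.5360992  -0.18745237  0.29130198] toolx [ 0.  0. -1.] jaw -20.0736336658535 levelling rotvec deg [-0.03  0.01 -0.  ]
grasp pt [ 0.5361 -0.1874  0.1283] joints [-26.  25.  98.   0.  57.  -6.]
```

```bash
python3 -m creep '[[0,0,-0.15,0,0,0,-1],[0.0,0,0,0,0,0,-1]]'; python3 -m creep '[[0,0,-0.15,0,0,0,-1],[0.0,0,0,0,0,0,-1]]'; python3 lev.py w8 .17 .12|tail -2
```

```text
time_s: 10.35
position: [0.5363, -0.1875, 0.2902]
tcp_rot: [0.697, 0.123, 0.696, -0.123]
contact_force: [0.8, 0.4, -0.8]
gripper_width: 0.25
time_s: 10.6
position: [0.5362, -0.1875, 0.2896]
tcp_rot: [0.697, 0.123, 0.696, -0.123]
contact_force: [-1.2, 0.9, 0.5]
gripper_width: 0.253
tcp [ 0.53618571 -0.18747835  0.28964711] toolx [ 0.001  0.    -1.   ] jaw -20.073595561944597 levelling rotvec deg [-0.    0.05 -0.  ]
grasp pt [ 0.5363 -0.1875  0.1266] joints [-26.  25.  98.   0.  57.  -6.]
```

```bash
python3 -m creep '[[0,0,-0.1,0,0,-1.5,-1],[0,0,0,0,0,0,-1]]'; python3 -m creep '[[0,0,-0.1,0,0,-1.5,-1],[0.0,0,0,0,0,0,-1]]'; python3 lev.py w8 .17 .12|tail -2
```

```text
time_s: 10.85
position: [0.5363, -0.1873, 0.2885]
tcp_rot: [0.695, 0.133, 0.694, -0.133]
contact_force: [0.2, 2.0, -4.5]
gripper_width: 0.244
time_s: 11.1
position: [0.5362, -0.1873, 0.2868]
tcp_rot: [0.693, 0.143, 0.692, -0.143]
contact_force: [0.2, -0.5, -2.6]
gripper_width: 0.249
tcp [ 0.53620563 -0.1873069   0.28680295] toolx [ 0.001  0.    -1.   ] jaw -23.28419038717341 levelling rotvec deg [-0.02  0.05 -0.  ]
grasp pt [ 0.5363 -0.1873  0.1238] joints [-26.  25.  98.   0.  57.  -3.]
```

```bash
python3 -m creep '[[0,0,-0.2,0,0,0,-1],[0,0,0,0,0,0,-1]]'; python3 -m creep '[[0,0,-0.2,0,0,0,-1],[0.0,0,0,0,0,0,-1]]'; python3 lev.py w8 .17 .12|tail -2
```

```text
time_s: 11.35
position: [0.5362, -0.1874, 0.2844]
tcp_rot: [0.693, 0.143, 0.692, -0.143]
contact_force: [0.0, 0.1, -4.2]
gripper_width: 0.247
time_s: 11.6
position: [0.5362, -0.1874, 0.2822]
tcp_rot: [0.693, 0.143, 0.692, -0.142]
contact_force: [0.0, 0.1, -2.8]
gripper_width: 0.249
tcp [ 0.5361744  -0.18742421  0.28222112] toolx [ 0.  0. -1.] jaw -23.274959312345086 levelling rotvec deg [-0.02  0.03 -0.  ]
grasp pt [ 0.5363 -0.1874  0.1192] joints [-26.  26.  98.   0.  56.  -3.]
```

```bash
python3 -m creep '[[0,0,-0.25,0,0,0,-1],[0,0,-0.2,0,0,0,-1],[0,0,0,0,0,0,-1]]'; python3 -m creep '[[0,0,-0.15,0,0,0,-1],[0.0,0,0,0,0,0,-1]]'; python3 lev.py w8 .17 .12|tail -2
```

```text
time_s: 11.98
position: [0.5362, -0.1874, 0.2774]
tcp_rot: [0.693, 0.143, 0.692, -0.143]
contact_force: [-0.5, 0.4, -2.0]
gripper_width: 0.254
time_s: 12.22
position: [0.5362, -0.1875, 0.2758]
tcp_rot: [0.693, 0.143, 0.692, -0.143]
contact_force: [0.5, -0.7, -3.2]
gripper_width: 0.248
tcp [ 0.53621477 -0.18745314  0.27582281] toolx [ 0.001  0.    -1.   ] jaw -23.27352159411506 levelling rotvec deg [-0.01  0.03 -0.  ]
grasp pt [ 0.5363 -0.1874  0.1128] joints [-26.  26.  98.   0.  55.  -3.]
```

```bash
python3 -m creep '[[0,0,-0.12,0,0,0,-1],[0,0,0,0,0,0,-1]]'; python3 -m creep '[[0,0,-0.1,0,0,0,-1],[0.0,0,0,0,0,0,-1]]'; python3 -m creep '[[0,0,-0.1,0,0,0,-1],[0.0,0,0,0,0,0,-1]]'
```

```text
time_s: 12.48
position: [0.5362, -0.1875, 0.2746]
tcp_rot: [0.693, 0.143, 0.692, -0.143]
contact_force: [-0.5, -0.4, -3.3]
gripper_width: 0.244
time_s: 12.72
position: [0.5364, -0.1875, 0.2746]
tcp_rot: [0.693, 0.143, 0.692, -0.143]
contact_force: [-0.3, 0.3, -3.6]
gripper_width: 0.251
time_s: 12.98
position: [0.5364, -0.1875, 0.2745]
tcp_rot: [0.693, 0.143, 0.692, -0.143]
contact_force: [-0.2, 0.0, -3.7]
gripper_width: 0.25
```

```bash
python3 -m creep '[[0,0,-0.15,0,0,0,-1]]';python3 -m creep '[[0,0,-0.25,0,0,0,-1]]'; python3 lev.py w8 .17 .12|tail -2
```

```text
time_s: 13.1
position: [0.5364, -0.1875, 0.2743]
tcp_rot: [0.693, 0.143, 0.692, -0.143]
contact_force: [-5.7, 2.0, 23.6]
gripper_width: 0.251
time_s: 13.22
position: [0.5364, -0.1874, 0.2743]
tcp_rot: [0.693, 0.142, 0.692, -0.143]
contact_force: [-9.3, 4.6, 32.2]
gripper_width: 0.247
tcp [ 0.53644756 -0.18744994  0.27426015] toolx [ 0.002 -0.001 -1.   ] jaw -23.25282356123352 levelling rotvec deg [ 0.04  0.12 -0.  ]
grasp pt [ 0.5368 -0.1876  0.1113] joints [-26.  26.  98.   0.  55.  -3.]
```

```bash
python3 -m creep '[[0,0,0.02,0,0,0,-1],[0,0,0,0,0,0,-1]]';python3 -m creep '[[0,0,0,0,0,-3,-1],[0,0,0,0,0,-3,-1]]'; python3 -c "
from cell import arm;s=arm.state();print(s['contact_force'],s['wrist_torque'])";python3 lev.py w8 .17 .12|tail -2
```

```text
time_s: 13.48
position: [0.5363, -0.1873, 0.2748]
tcp_rot: [0.694, 0.142, 0.692, -0.143]
contact_force: [-0.1, -0.5, -2.5]
gripper_width: 0.253
time_s: 13.72
position: [0.5363, -0.187, 0.2744]
tcp_rot: [0.685, 0.179, 0.683, -0.179]
contact_force: [-0.8, 1.2, 4.9]
gripper_width: 0.253
[-0.76448757  1.15203968  4.8931504 ] [0.14322586 0.29939292 0.2632346 ]
tcp [ 0.53634411 -0.18695647  0.27440527] toolx [ 0.002 -0.    -1.   ] jaw -29.37773034340044 levelling rotvec deg [ 0.01  0.12 -0.  ]
grasp pt [ 0.5367 -0.187   0.1114] joints [-26.  26.  98.   0.  55.   3.]
```

```bash
python3 -m creep '[[0,-0.03,0,0,0,-4,-1],[0,0,0,0,0,-4,-1],[0,-0.02,0,0,0,-4,-1]]'; python3 -c "
from cell import arm;s=arm.state();print(s['wrist_torque'])";python3 lev.py w8 .17 .12|tail -2
```

```text
time_s: 14.1
position: [0.5366, -0.1871, 0.2744]
tcp_rot: [0.661, 0.252, 0.66, -0.251]
contact_force: [-1.0, 1.9, 3.6]
gripper_width: 0.246
[0.33552023 0.23390232 0.22362797]
tcp [ 0.53663212 -0.18712021  0.27439379] toolx [ 0.002  0.    -1.   ] jaw -41.672302576504606 levelling rotvec deg [-0.    0.09 -0.  ]
grasp pt [ 0.5369 -0.1871  0.1114] joints [-26.  26.  98.   0.  55.  15.]
```

```bash
python3 -m creep '[[-0.02,-0.02,0,0,0.1,-4,-1],[0,0,0,0,0,-4,-1],[-0.02,-0.02,0,0,0,-4,-1],[0,0,0,0,0,-4,-1]]'; python3 -c "
from cell import arm;s=arm.state();print(s['wrist_torque'])";python3 lev.py w8 .17 .12|tail -2
```

```text
time_s: 14.6
position: [0.537, -0.1873, 0.2744]
tcp_rot: [0.618, 0.343, 0.618, -0.343]
contact_force: [-1.4, 0.7, 3.6]
gripper_width: 0.252
[0.15448553 0.28176329 0.23450981]
tcp [ 0.53700213 -0.18727403  0.27437426] toolx [ 0. -0. -1.] jaw -58.0803049485482 levelling rotvec deg [ 0.01  0.03 -0.  ]
grasp pt [ 0.5371 -0.1873  0.1114] joints [-26.  26.  98.   0.  55.  32.]
```

```bash
python3 -m creep '[[-0.04,0,0,0,0,-4,-1],[-0.03,0,0,0,0,-4,-1],[-0.02,0,0,0,0,-4,-1],[-0.02,0,0,0,0,-4,-1],[-0.02,0,0,0,0,-4,-1]]'; python3 -c "
from cell import arm;s=arm.state();print(s['wrist_torque'])";python3 lev.py w8 .17 .12|tail -2
```

```text
time_s: 15.22
position: [0.5369, -0.1874, 0.2744]
tcp_rot: [0.548, 0.448, 0.546, -0.448]
contact_force: [-0.9, 1.5, 2.9]
gripper_width: 0.247
[0.27903104 0.20778841 0.25920489]
tcp [ 0.53689923 -0.18740229  0.27440713] toolx [ 0.002 -0.001 -1.   ] jaw -78.58279371070289 levelling rotvec deg [ 0.08  0.1  -0.  ]
grasp pt [ 0.5372 -0.1876  0.1114] joints [-26.  26.  98.  -0.  55.  52.]
```

```bash
python3 -m creep '[[-0.02,0,0,0,0,-3.6,-1],[0,0,0,0,0,0,-1]]'; python3 look.py wrist w9; python3 look.py top t9; python3 look.py scene s9;python3 lev.py w8 .17 .12|tail -2; python3 - <<'E'
from h import *
t=cv2.imread('pics/w9.png');a=cv2.imread('pics/t9.png')[170:280,300:410];s=cv2.imread('pics/s9.png')[130:240,200:330]
o=np.zeros((600,800,3),'uint8');o[:300,:400]=cv2.resize(t,(400,300));o[:300,405:705]=cv2.resize(a,(300,300),interpolation=2);o[300:600,:355]=cv2.resize(s,(355,300),interpolation=2);cv2.imwrite('pics/c9.png',o)
for b in blobs(a,red(a),4):print(b)
E
```

```text
time_s: 15.48
position: [0.537, -0.1874, 0.2744]
tcp_rot: [0.533, 0.465, 0.532, -0.465]
contact_force: [-2.5, 0.7, 3.8]
gripper_width: 0.244
15.475 [ 0.537  -0.1874  0.2744] jaw -82.25 [-2.5  0.7  3.8] 0.244
15.525 [ 0.537  -0.1874  0.2744] jaw -82.22 [-1.1  1.5  3.5] 0.251
15.575 [ 0.537  -0.1874  0.2744] jaw -82.22 [-1.   2.1  4.8] 0.252
tcp [ 0.53695898 -0.18743767  0.27442278] toolx [ 0.002 -0.002 -1.   ] jaw -82.22665131809529 levelling rotvec deg [ 0.09  0.11 -0.  ]
grasp pt [ 0.5373 -0.1877  0.1114] joints [-26.  26.  98.  -0.  55.  56.]
```

View pics/c9.png

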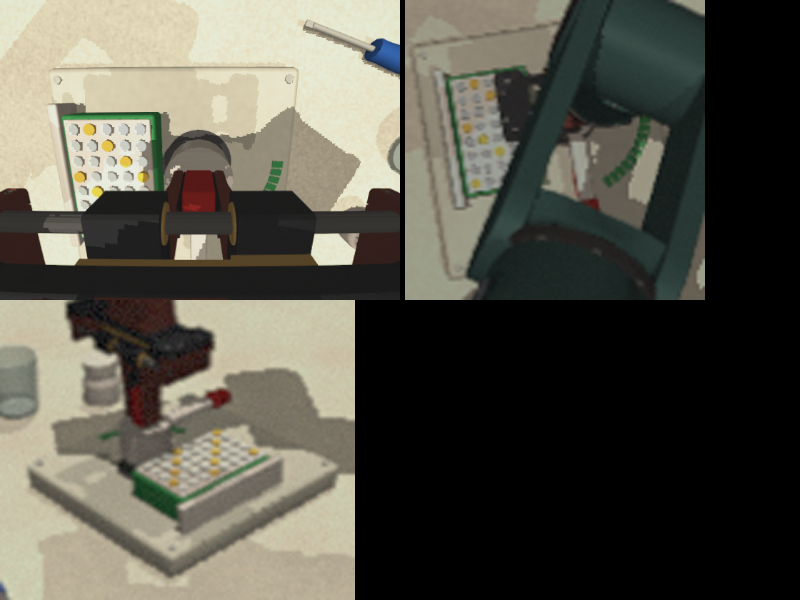

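```bash
python3 -m creep '[[-0.04,0,0,0.1,0.1,-0.8,-1],[0,0,0,0,0,0,-1]]';  python3 lev.py w8 .17 .12|tail -2; python3 -m creep '[[0,0,0,0,0,0,0.2],[0,0,0,0,0,0,0.6],[0,0,0,0,0,0,1],[0,0,0,0,0,0,1],[0,0,0,0,0,0,1],[0,0,0,0,0,0,1]]'; python3 lev.py w8 .17 .12|tail -2
```

```text
time_s: 15.88
position: [0.537, -0.1877, 0.2744]
tcp_rot: [0.53, 0.469, 0.529, -0.468]
contact_force: [-1.0, 2.0, 2.9]
gripper_width: 0.248
tcp [ 0.53703703 -0.18766244  0.27438865] toolx [ 0.001 -0.    -1.   ] jaw -82.99882337185568 levelling rotvec deg [ 0.02  0.07 -0.  ]
grasp pt [ 0.5372 -0.1877  0.1114] joints [-26.  26.  98.   0.  55.  57.]
time_s: 16.62
position: [0.537, -0.1879, 0.2739]
tcp_rot: [0.53, 0.469, 0.529, -0.469]
contact_force: [-0.2, 0.9, 0.6]
gripper_width: 0.893
tcp [ 0.53696376 -0.18791411  0.27389669] toolx [ 0.001 -0.001 -1.   ] jaw -83.00851571272462 levelling rotvec deg [ 0.03  0.06 -0.  ]
grasp pt [ 0.5371 -0.188   0.1109] joints [-26.  27.  98.  -0.  55.  57.]
```

Open. I'll retract straight up, then move back so the wrist camera looks down on the spindle.

```bash
python3 -m creep '[[0,0,2,0,0,0,1],[0,0,4,0,0,0,1],[0,0,4,0,0,0,1],[0,0,2,0,0,0,1],[-3,0,0,0,0,0,1],[-3,0,0,0,0,0,1],[0,0,0,0,0,0,1],[0,0,0,0,0,0,1]]'; python3 look.py wrist w10; python3 lev.py w10 .130 .084
```

```text
time_s: 17.62
position: [0.4759, -0.1877, 0.3981]
tcp_rot: [0.531, 0.469, 0.529, -0.468]
contact_force: [0.8, 0.1, 0.6]
gripper_width: 0.998
17.625 [ 0.4759 -0.1877  0.3981] jaw -83.01 [0.8 0.1 0.6] 0.998
694 ((536.3344116210938, -187.2834014892578), (20.930896759033203, 20.700363159179688), 7.049439907073975)
474 ((427.2051086425781, -201.40252685546875), (29.638498306274414, 19.338607788085938), 6.9478960037231445)
tcp [ 0.47589718 -0.18768904  0.39794468] toolx [ 0.002 -0.001 -1.   ] jaw -82.99470453079202 levelling rotvec deg [ 0.07  0.12 -0.  ]
grasp pt [ 0.4763 -0.1879  0.2349] joints [-29.  14.  98.   0.  68.  54.]
```

View pics/w10.png

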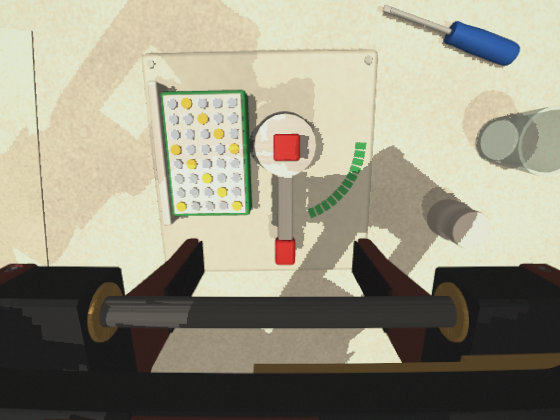

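```bash
python3 -m creep '[[0,0,0,0,0,0,1],[0,0,0,0,0,0,1]]'; python3 look.py scene s11; python3 - <<'E'
from h import *
from cell import arm
s=cv2.imread('pics/s11.png');ms=arm.camera_model('scene')
for b in blobs(s,red(s)):print(b)
print('expected boss,end px if home',proj(ms,[[.5363,-.1874,.108],[.4272,-.2014,.076]]), 'if 16mm up',proj(ms,[[.5363,-.1874,.124],[.4272,-.2014,.092]]))
cv2.imwrite('pics/s11c.png',cv2.resize(s[120:250,150:350],None,fx=4,fy=4,interpolation=2))
E
```

```text
time_s: 17.92
position: [0.4772, -0.1878, 0.3977]
tcp_rot: [0.531, 0.469, 0.529, -0.468]
contact_force: [-0.2, 0.1, 0.1]
gripper_width: 0.993
17.925 [ 0.4772 -0.1878  0.3977] jaw -82.96 [-0.2  0.1  0.1] 0.993
(np.int32(82), [252.9, 167.7], [248, 161, 9, 15])
(np.int32(41), [279.8, 164.9], [275, 162, 10, 7])
(np.int32(76), [199.4, 255.8], [195, 251, 9, 11])
(np.int32(1616), [281.5, 298.3], [253, 271, 57, 57])
(np.int32(11977), [336.2, 370.7], [270, 314, 135, 106])
expected boss,end px if home [[252.56643006 168.28023673]
 [279.30344027 165.70432339]] if 16mm up [[252.26410628 163.62828468]
 [279.20530936 161.32478813]]
```

View pics/s11c.png

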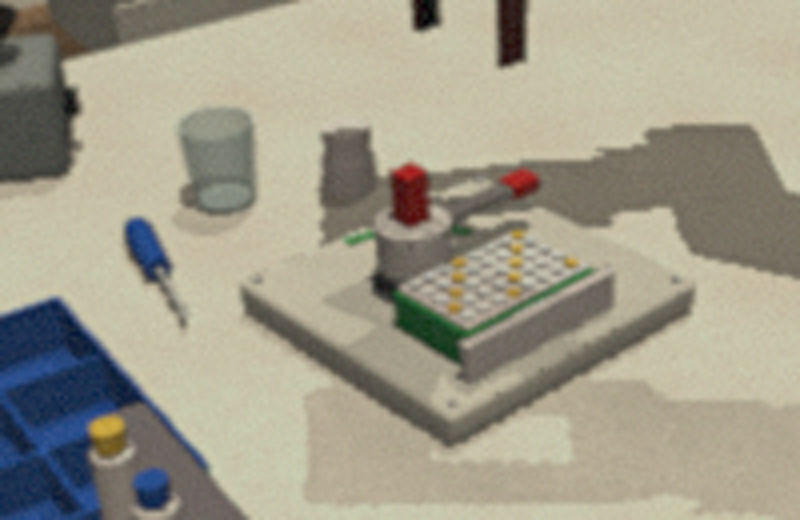

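The scene view has the boss at (253,168) and the end at (280,165), within a pixel of what fully home predicts. The gripper is clear, so I'll hand in.

```bash
python3 -c "
from cell import arm; arm.close_job()"
```

```text
the job is handed in; nothing more can be done
```

The clamp lever is back on the spindle, fully home, and turned shut along the red mark. I handed the job in at about 18 s of the 67 s allowed, with the gripper open and clear.

- **Fitting:** I gripped the boss and felt for the teeth with a few newtons. The lever dropped with its arm at about 247° in the world frame, inside the green sector (208–278°).
- **Seating:** It bottomed at the shoulder height I had worked out, to within 1 mm. A firm downward press moved it no lower. That press peaked at about 32 N on the reading, roughly 35 N once the lever's weight is counted, so under the 40 N limit but not a gentle touch.
- **Closing:** I then turned it clockwise about 60° against roughly 0.25 N m and let go.

**Last checks:**
- **Arm direction:** The wrist view gave 187.0–187.4°, against a mark direction of 187.5–187.7° measured earlier. That puts the arm within about 0.7° of the mark, slightly past it.
- **Height:** In the scene view the boss and arm end were within a pixel of where a fully home lever should appear.
- **Spindle:** Its own angle was not measured after closing. With 2° of play in the teeth it may lag the lever slightly.
- **Other things:** I never went near them and they looked unmoved in the views, though I did not measure each one.

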